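# Raise the soldering hood's window to its pointer and start the suction

## Robot

A 6-joint arm with a two-finger parallel gripper is mounted at the origin on the work surface. World frame = base frame: x ahead of the robot, y to its left, z up, the work surface at z = 0. Lengths are in mm, angles in rad, forces in N, time in s.
With the tool pointing down it reaches from about 350 to 775 mm from the base axis. Payload 7.3 kg.
Tool frame: the origin (TCP) lies on the centre line of the jaws, within the pads' length; the fingertips stand bot.tip_reach ahead of it and the grasp point (between the pads) lies 6 mm ahead of it (bot.tip_reach is the distance from the TCP to the fingertips, in mm); z points along the fingers, y is the direction in which the jaws open and shut (so a half turn about z gives the same grasp; the last joint's range is limited). The gripper opens to 92 mm and grips with 3 to 60 N. Pads are 19 mm wide; open, the fingers measure 130 mm over their backs; the gripper's body (75 mm by 190 mm) begins 47 mm behind the grasp point.
Start: joints at [0.964, 0.342, 1.524, -0, 1.275, -0.146], TCP at [233.437, 470.266, 251.741] pointing down, gripper open.
Joint ranges: [-2.53, 2.53], [-0.77, 2.02], [0.04, 2.7], [-1, 4.14], [0.28, 2.66], [-3.11, 3.11]. Speed limits (rad/s): [2.57, 2.57, 3.14, 3.14, 3.14, 3.14].

## Interface

Orientations are given as [roll, pitch, yaw] about the fixed x, y, z axes, in that order (R = Rz(yaw) Ry(pitch) Rx(roll)).
In Python, from plant import bot gives the robot as it stands.
- The arm moves only by the tool step_arm, never from a script. Its argument "deltas" is a list of rows, each a list of 6 numbers: the shift along the tool's x, y, z in mm, then the turn, a rotation vector about the tool's x, y, z in rad. A call has 1 to 5 rows; each row is the pose to reach, as a shift and turn from the pose commanded when the call began, along the tool's axes at that moment; what a row does not reach only later rows make up. A row lasts 1/12 s, in which the tool goes at most 41.7 mm and 7.16 degrees, less where a joint would pass 70% of its speed; a pose out of reach is approached as far as the arm can. A call with a gripper value outside its range is refused whole. "fingers" is the finger opening in mm, from 0 to 91.8, set as the call begins (left out, the last holds). The fingers move at their own pace and stop on an object; the grip force is fixed at half the most. Time passes only in rows, so rows that repeat a pose let the fingers close. It gives the time, the measured TCP pose, the force and the opening at its end, in the units of the state.
- bot.get_obs(): the state, without advancing time (a new reading comes with each control period).
- bot.capture(name): name is "side" or "top" or "wrist"; returns a dict with "color" (420x560x3 uint8, red, green, blue), "fx", "fy", "cx", "cy" (pixels), "R" (3x3) and "t" (3): a world point X has camera coordinates R X + t. Camera axes: x right, y down, z forward; pixel columns grow to the right and rows downward; lengths in mm; the calibration is good to about 2 mm. The wrist camera is an equidistant fisheye: a pixel r from the principal point sees the ray r / f radians off the axis. A picture is of the moment at which its call begins. There is no depth.
- bot.close_job(): hands the job in, once; it reports no verdict.
Trained networks look in a picture, given as the dict that the camera call returned (one of the last four; its "shot" number tells which), for a name from the list of things; names that differ only in an ending like _2 or _b are one class to them, and where a whole thing is asked for, a point or a joint stands for the part that bears it (a point fixed in the world has none). Each returns a list of dicts, best first, with "p" (0 to 1); they miss things now and then, are a little off and sometimes report something else, mostly with a low value. They report only what shows in the picture. A call takes as long as a camera call. They do not tell look-alikes from the thing itself.
- bot.boxes_of(query, picture): "rect" ([centre column, centre row, width, height] in pixels, round what is visible of it).
The state is a dict: "time": time; "joint_positions": joint angles; "dq": joint speeds; "tau": joint torques, N m; "tool_pos": TCP position; "tcp_rot": TCP orientation; "contact_force": force on the tool from outside, world axes, zero at the start; "moment": the same for the moment, N m; "grip_width": finger opening in mm.
Only numpy, scipy, OpenCV 4.12 (cv2) and the standard library are available. Lean on these libraries where they do the work, as an engineer would, in place of code of your own. Each camera call takes 0.05 s, during which the arm holds its last target. There are 200 camera calls.

## Task

Get the soldering hood ready: with the fingertips under the lip along the bottom of its window, push the window up smoothly, without flinging it, until the black pointer clamped on the hood's left post points at the end of the lip. Then press the round start button on the grey switch box all the way down and let it come back up. Do not pinch the lip, do not press the button before the window is at its mark, and leave the pointer and the other things on the bench where they are.

Things in the scene. Friction and masses are not known exactly. Their poses are not given: they have to be found in the camera images.
- hood: Soldering hood, 320 wide, 200 deep, 490 high, fixed at a varying place and yaw: white base 70 high, two 30 x 30 aluminium posts at y = +-145 in front, open back. Origin: bench level, in the window plane, midway between the posts. +x points into the hood (away from the robot), +y left as seen from the robot, z up. Base front face at x = -6 mm; only the lip stands out in front of it.
- window (a joint): Height of the clear window (256 wide, aluminium rails) above its lowest position, m, 0 to 0.17 (stop); starts at 0 to 0.03. Slides straight up between the posts, counterweighted: stays where it is left, takes about 3 to 6 N to move, does not coast. At 0 the lip underside is 90 mm above the bench.
- lip: Lower half of the lip: flat aluminium ledge, 220 wide along hood y, centred, 8 thick, standing out 45 towards the robot (-x) from the window rail's front face (x = -5). Rides on the window. Origin: in the window plane at the level of the lip's underside. Axes as the hood's.
- lip_top: Upper half of the lip, 8 thick, same width, front edge 6 mm further back; the whole lip is 16 thick. Origin and axes as the lip's.
- lip_front (a point): Middle of the lip's lower front edge (on its underside, 50 mm in front of the window plane). Rides on the window.
- lip_end (a point): Centre of the lip's left end face (hood +y, 110 from the middle), at mid-thickness, 8 above the underside. Rides on the window.
- pointer (a joint): Height of the black pointer on the left post, m: the window joint's value at which the pointer is level with the middle of the lip's thickness. Clamped stiffly at a varying value, 0.085 to 0.145; not to be moved.
- mark (a point): Tip of the pointer: a black clamp 24 high round the left post with a 5 mm thick blade in front of the post that reaches inward (hood -y) to about 9 mm beside the lip's left end. The point is at the blade's mid-height.
- switch_box: Grey box 90 x 90 x 50 high, fixed on the bench on the left or right side of the hood, in front of it. Origin: centre of its underside. A round black push button stands on the middle of its top.
- start_top (a point): Centre of the top face of the start button (36 diameter). Press straight down.
- start (a joint): Travel of the start button, m: 0 released, 0.006 fully down. Spring return; fully down takes about 4 N.
- board: Bystander: circuit board in a black carrier, 100 x 140 x 14, lying on the hood's deck. Loose.
- spool: Bystander: metal solder spool, 60 diameter, 50 high, standing. Loose.
- flux: Bystander: amber bottle, 48 diameter, 110 high. Loose.
- tin: Bystander: flat round tin, 60 diameter, 28 high. Loose.
- jar: Bystander: white jar, 52 diameter, 60 high. Loose.
- driver: Bystander: screwdriver 160 long lying on the bench. Loose.
- brush: Bystander: small brush 160 long lying on the bench. Loose.
- cup: Bystander: aluminium cup, 60 diameter, 80 high. Loose.
There are look-alikes about, which are no part of the job. Leave any brown or red look-alike of the switch_box alone.

How it is judged (in metres and radians):
On the way, in this order (a step that is already met when the one before it is completed fails the run):
1. the window has been pushed up at least 20 mm by fingers under its lip (contact force between the fingers and lip above 0.5 N and distance of lip_end from where it was at the start of the episode above 0.02 m), for 0.05 s.
2. the window stands still with the pointer pointing at the lip's end (within 9 mm of mid-thickness) (z of lip_end in the frame of mark between -0.009 and 0.009 m and velocity of joint window between -0.01 and 0.01 m/s), for 0.3 s.
3. the start button is pressed down (value of joint start above 0.0048 m), for 0.05 s.
4. the start button is let go (value of joint start below 0.0015 m), for 0.1 s.
At the end, for the whole second after the job is handed in: The window stands still by itself with the pointer's tip within 9 mm of the lip's mid-thickness height, the start button has been pressed (at least 4.8 of its 6 mm) after that and is released, and the bystanders and the pointer are where they were (all of step 2 and value of joint start below 0.0015 m); the robot touches nothing.
It fails at once if the lip is pinched between the fingers from above and below (contact force between the fingers and lip above 1 N and contact force between the fingers and lip_top above 1 N).
It fails at once if the window is flung (faster than 0.4 m/s) (velocity of joint window above 0.4 m/s).
It fails at once if the start button is pressed while the window is not at its mark (value of joint start above 0.003 m and (z of lip_end in the frame of mark below -0.012 m or z of lip_end in the frame of mark above 0.012 m)).
It fails at once if the pointer is moved along its post by more than 4 mm (distance of mark from where it was at the start of the episode above 0.004 m).
It fails at once if a bystander is lifted or shifted by more than 25 mm, or tipped over (distance of any of board, spool, flux, tin, jar, driver, brush, cup from where it was at the start of the episode above 0.025 m or angle between any of spool, flux, tin, jar, cup's own z axis and vertical above 0.5 rad).
It also fails if it takes over 56 s, if anything falls off the work surface, if the arm or the gripper's body presses on something with over 40 N, if the wrist force passes 120 N, or if a joint passes its speed limit or range.

## Working session

There is one attempt and no reset: what is moved stays moved. The work goes in short steps, Python scripts to look and compute and a tool call to move; the robot and the scene stay as the last step left them, time stands still between calls to the robot, and variables do not carry over. Pictures are saved under pics/ and viewed, about 8 in all and at most 12, crops included, and the job is handed in when it is done.

Besides the shell and the picture viewer there is one more tool, called after "Call:" as name(argument=value, ...), one argument or row to a line, values as JSON. step_arm: Moves the arm, as the interface text tells. Its arguments: {"type":"object","properties":{"deltas":{"type":"array"},"fingers":{"type":"number"}},"required":["deltas"]}

```bash
ls; mkdir -p pics; cat > h.py <<'E'
import numpy as np, cv2, pickle
from plant import bot
def shot(n,name):
    p=bot.capture(n); cv2.imwrite(f'pics/{name}.png',p['color'][:,:,::-1]); pickle.dump(p,open(f'pics/{name}.pkl','wb')); return p
E
python3 - <<'E'
from h import *
print(bot.get_obs(), bot.tip_reach)
for n in ['side','top','wrist']:
    p=shot(n,n+'0'); print(n,p['fx'],p['fy'],p['cx'],p['cy'],np.round(p['R'],3).tolist(),np.round(p['t']))
    for q in ['hood','lip','pointer','switch_box','start_top']:
        print(q,[(np.round(d['rect']).tolist(),round(d['p'],2)) for d in bot.boxes_of(q,p)][:4])
a=cv2.imread('pics/side0.png');b=cv2.imread('pics/top0.png')
cv2.imwrite('pics/st.png',np.vstack([a,b])[:, :]) 
E
```

```text
pics
{'time': 0.0, 'joint_positions': array([ 9.63989447e-01,  3.42715041e-01,  1.52504510e+00,  5.63940521e-06,
        1.27540105e+00, -1.45977180e-01]), 'dq': array([-0.00180641, -0.00055155,  0.00068245, -0.00019682, -0.00184779,
        0.00097285]), 'tau': array([ 5.38623990e-04, -4.31252074e+01, -2.44216079e+01,  7.18873786e-02,
        5.59697184e-02, -1.56639476e-04]), 'tool_pos': array([233.21043553, 469.93237788, 251.03912391]), 'tcp_rot': array([-3.14004158e+00, -2.33494620e-04,  2.68076113e+00]), 'contact_force': array([-0.52029311, -0.14154433,  0.05248588]), 'moment': array([-0.01479071, -0.02364642, -0.03299423]), 'grip_width': 91.58846387670009} 25.0
side 412.09355135920407 412.09355135920407 280.38984823382316 217.88759063671458 [[0.922, -0.388, 0.007], [-0.188, -0.464, -0.866], [0.339, 0.797, -0.501]] [-512.  168. 1074.]
hood [([360.0, 165.0, 130.0, 204.0], 0.78)]
lip [([319.0, 211.0, 42.0, 38.0], 0.68)]
pointer []
switch_box [([234.0, 188.0, 32.0, 28.0], 0.87), ([259.0, 207.0, 33.0, 26.0], 0.74), ([213.0, 176.0, 28.0, 27.0], 0.67), ([361.0, 166.0, 132.0, 203.0], 0
[... 349 characters left out ...]
73.0, 64.0, 7.0], 0.47), ([146.0, 227.0, 39.0, 37.0], 0.34)]
pointer [([226.0, 144.0, 24.0, 22.0], 0.48), ([307.0, 280.0, 9.0, 61.0], 0.17)]
switch_box [([89.0, 237.0, 37.0, 41.0], 0.95), ([204.0, 211.0, 40.0, 38.0], 0.71), ([145.0, 227.0, 42.0, 35.0], 0.64), ([283.0, 164.0, 85.0, 22.0], 0.28)]
start_top [([83.0, 236.0, 12.0, 13.0], 0.5), ([202.0, 207.0, 18.0, 16.0], 0.49)]
wrist 325.19226210127806 325.19226210127806 281.1040974748736 212.59809912637775 [[0.444, 0.896, -0.0], [0.857, -0.425, 0.29], [0.26, -0.129, -0.957]] [-524.  -37.  390.]
hood [([178.0, 341.0, 20.0, 24.0], 0.67)]
lip []
pointer []
switch_box [([358.0, 332.0, 77.0, 34.0], 0.98)]
start_top [([371.0, 339.0, 21.0, 6.0], 0.5)]
```

```bash
python3 - <<'E'
import cv2,numpy as np
a=cv2.imread('pics/side0.png')[40:300,180:460];b=cv2.imread('pics/top0.png')[40:310,40:400]
r=lambda x,f:cv2.resize(x,None,fx=f,fy=f,interpolation=cv2.INTER_CUBIC)
cv2.imwrite('pics/a.png',r(a,2.2)); cv2.imwrite('pics/b.png',r(b,2.2))
E
```

```text
(no output)
```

View pics/a.png

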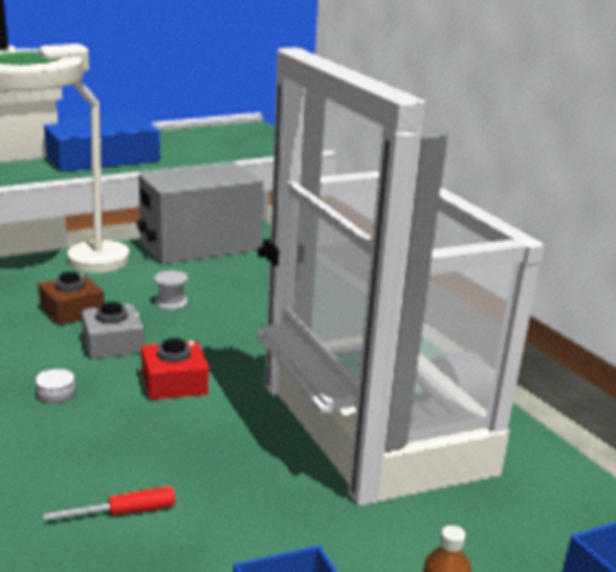

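View pics/b.png

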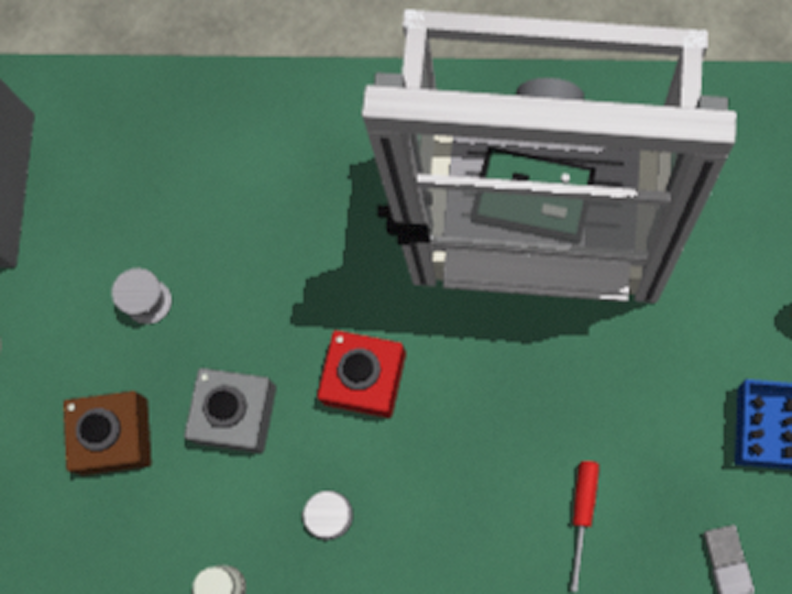

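Side view: hood's lip runs (262,335)–(350,405), and the pointer is at (268,250). Three boxes show in the top crop: brown (97,430), grey (224,405) and red (358,370). The grey one fits the description. The others are the look-alikes to leave alone.

```bash
cat >> h.py <<'E'
def ray(p,u,v):
    d=np.array([(u-p['cx'])/p['fx'],(v-p['cy'])/p['fy'],1.])
    if p.get('fish'):
        x,y=u-p['cx'],v-p['cy'];r=np.hypot(x,y);th=r/p['fx'];d=np.array([x/r*np.sin(th),y/r*np.sin(th),np.cos(th)])
    R=np.array(p['R']);return -R.T@p['t'],R.T@d/np.linalg.norm(d)
def load(n):
    p=pickle.load(open(f'pics/{n}.pkl','rb'));p['fish']=n.startswith('wrist');return p
def tri(obs):
    A=0;b=0
    for p,u,v in obs:
        c,d=ray(p,u,v);M=np.eye(3)-np.outer(d,d);A=A+M;b=b+M@c
    X=np.linalg.solve(A,b);e=[np.linalg.norm((np.eye(3)-np.outer(ray(*o)[1],ray(*o)[1]))@(X-ray(*o)[0])) for o in obs]
    return np.round(X,1),np.round(e,1)
def proj(p,X):
    c=np.array(p['R'])@X+p['t']
    if p.get('fish'):
        r=np.hypot(c[0],c[1]);th=np.arctan2(r,c[2]);return p['cx']+p['fx']*th*c[0]/r,p['cy']+p['fx']*th*c[1]/r
    return p['cx']+p['fx']*c[0]/c[2],p['cy']+p['fy']*c[1]/c[2]
E
python3 - <<'E'
from h import *
s,t=load('side0'),load('top0')
S=lambda u,v:(s,180+u/2.2,40+v/2.2)
T=lambda u,v:(t,40+u/2.2,40+v/2.2)
for n,a,b in [('btn',S(112,310),T(224,405)),('red',S(174,347),T(358,368)),('brown',S(69,280),T(97,428)),('spool',S(171,277),T(136,292)),
 ('lipFL',S(262,335),T(438,284)),('lipFR',S(335,405),T(629,298)),('ptr',S(270,252),T(418,232)),('topR',S(395,132),T(733,142)),('topL',S(279,53),T(368,120)),('tin',S(55,378),T(327,513))]:
    print(n,*tri([a,b]))
E
```

```text
btn [500.3 329.7  61.1] [0.8 0.8]
red [548.4 168.9  60.9] [0.9 0.9]
brown [469.5 482.4  58.6] [0.5 0.5]
spool [646.8 454.2  47.1] [1.6 1.6]
lipFL [644.2  69.6 108.4] [3. 3.]
lipFR [ 629.8 -159.8  121. ] [7.2 7.2]
ptr [663.6  85.3 226.5] [0.5 0.5]
topR [ 658.5 -208.   462.9] [6.7 6.7]
topL [674.1 106.3 483.4] [1.6 1.6]
tin [373.2 204.5  26. ] [0.2 0.2]
```

Call:
step_arm(
  deltas=[
    [-31,-27,-9,0,0,0],
    [-62,-54,-18,0,0,0],
    [-93,-80,-28,0,0,0],
    [-124,-107,-37,0,0,0],
    [-154,-133,-47,0,0,0],
  ],
  fingers=0,
)

```text
time: 1.32
tool_pos: [312.1, 281.4, 298.9]
tcp_rot: [3.142, 0.0, 2.682]
contact_force: [1.0, 0.2, -0.1]
grip_width: 63.1
```

```bash
python3 -c "
from h import *
o=bot.get_obs();print(o['joint_positions'].tolist(),o['tool_pos'],o['tcp_rot'])"
```

```text
[0.5509529931827121, 0.10898732754998537, 1.6980913409728198, -8.269689065470802e-05, 1.334366190601486, -0.5597929000947646] [312.1347625  281.42193578 298.94707936] [3.14151011e+00 1.46607470e-04 2.68156158e+00]
```

Call:
step_arm(
  deltas=[
    [-31,-27,-9,0,0,0],
    [-62,-54,-18,0,0,0],
    [-93,-80,-28,0,0,0],
    [-124,-107,-37,0,0,0],
    [-154,-133,-47,0,0,0],
  ],
)

```text
time: 1.73
tool_pos: [390.7, 94.0, 346.1]
tcp_rot: [3.141, 0.001, 2.681]
contact_force: [1.1, 0.6, 0.1]
grip_width: 29.9
```

```bash
python3 -c "
from h import *
o=bot.get_obs();print(o['joint_positions'].tolist(),o['tool_pos'],o['tcp_rot'])"
```

```text
[0.04484286454550563, 0.04448627731446338, 1.6403696472972888, 0.00011891166263085034, 1.4559877410989852, -1.0652786743071139] [390.74916604  94.04560276 346.11721493] [3.14112659e+00 5.98096633e-04 2.68090415e+00]
```

Call:
step_arm(
  deltas=[
    [0,0,0,0.12,0,0],
    [0,0,0,0.24,0,0],
    [0,0,0,0.36,0,0],
    [0,0,0,0.48,0,0],
    [0,0,0,0.6,0,0],
  ],
)

```text
time: 2.15
tool_pos: [391.1, 95.9, 346.2]
tcp_rot: [-2.537, 0.002, 2.68]
contact_force: [0.9, -0.7, -0.0]
grip_width: 0.9
```

```bash
python3 -c "
from h import *
o=bot.get_obs();print(o['joint_positions'].tolist(),o['tool_pos'],o['tcp_rot'])"
```

```text
[0.3394657181176026, 0.31299137356639417, 1.447081525567813, -0.4214567728778617, 1.8179236224969706, -0.7813128804763261] [391.13407552  95.85746017 346.22684033] [-2.53737660e+00  2.40886661e-03  2.67965253e+00]
```

```bash
cat > fk.py <<'E'
import numpy as np
from scipy.spatial.transform import Rotation as Ro
from scipy.optimize import least_squares
r=lambda ax,a:Ro.from_euler(ax,a).as_matrix()
def fk(q,P):
    h,a,b,c,d1,d5,s,e=P
    A=r('z',q[0]);B=A@r('y',q[1]);C=A@r('y',q[1]+q[2]);D=C@r('z',q[3]);E=D@r('y',q[4]);
    p=A@[0,d1,h]+B@[s,0,a]+C@[e,0,b]+D@[0,d5,0]+E@[0,0,c]
    return p,E@r('z',q[5]+np.pi/2)
Q=[([.963989,.342715,1.525045,0,1.275401,-.145977],[233.21,469.93,251.04],[-3.14004,-.00023,2.68076]),
([0.55095,0.108987,1.698091,0,1.334366,-0.559793],[312.135,281.422,298.947],[3.14151,0.00015,2.68156]),
([0.044843,0.044486,1.64037,0.000119,1.455988,-1.065279],[390.749,94.0456,346.117],[3.141127,.000598,2.680904]),
([0.339466,0.312991,1.4470815,-0.421457,1.817924,-0.781313],[391.134,95.8575,346.2268],[-2.537377,.002409,2.679653])]
f=lambda P:np.concatenate([np.r_[fk(q,P)[0]-p] for q,p,_ in Q]+[np.array(P[6:])*.02])
S=least_squares(f,[300,400,400,150,0,76,0,0]);P=S.x
def ik(p,R,q0):
    lo=[-2.53,-.77,.04,-1,.28,-3.11];hi=[2.53,2.02,2.7,4.14,2.66,3.11]
    def g(q):
        x,M=fk(q,P);return np.r_[(x-p)/100,Ro.from_matrix(M.T@R).as_rotvec()]
    s=least_squares(g,np.clip(q0,np.array(lo)+.01,np.array(hi)-.01),bounds=(lo,hi));return s.x,np.abs(s.fun).max()
if __name__=='__main__':
    print(P,S.fun.round(1))
    for q,p,rr in Q: print((Ro.from_matrix(fk(q,P)[1].T@r('xyz',rr)).as_rotvec()).round(3))
    y=-.06;X=np.array([np.cos(y),np.sin(y),0])
    R=np.c_[[0,0,1],np.cross(X,[0,0,1]),X]
    for x in (400,590,610,630):
      for z in (80,110,250):
        for lat in (-100,-45,0):
          q,e=ik(np.array([x,lat,z]),R,[0,.5,1.6,3.1,.6,-1.57]);print(x,z,lat,q.round(2),round(e,3))
E
python3 fk.py
```

```text
[ 2.21297030e+02  5.05166482e+02  3.79372288e+02  2.92808512e+02
  7.63471726e+01  2.08561083e-02 -8.54898157e-02  4.41592923e+01] [ 0.1  0.   0.   0.1  0.1 -0.  -0.1 -0.  -0.  -0.1  0.  -0.  -0.   0.9]
[0. 0. 0.]
[ 0. -0. -0.]
[ 0. -0.  0.]
[-0. -0. -0.]
400 80 -100 [-1.26  1.78  2.7   1.64  1.93 -2.9 ] 0.023
400 80 -45 [-0.05  1.67  2.7   3.9   2.66 -0.87] 0.315
400 80 0 [ 0.07  1.69  2.7   3.98  2.66 -0.79] 0.218
400 110 -100 [-1.28  1.69  2.7   1.59  1.88 -2.83] 0.082
400 110 -45 [-0.02  1.64  2.7   4.04  2.66 -0.75] 0.33
400 110 0 [ 0.1   1.65  2.7   4.11  2.66 -0.68] 0.23
400 250 -100 [-1.33  0.56  2.7   1.66  1.5  -1.68] 0.228
400 250 -45 [-1.12  0.17  2.7   1.77  1.21 -1.26] 0.294
400 250 0 [ 0.09  0.2   2.7   3.57  1.07 -1.71] 0.281
590 80 -100 [-0.52  1.15  2.31  2.66  1.86 -1.72] 0.0
590 80 -45 [-0.35  1.17  2.34  2.83  1.92 -1.68] 0.0
590 80 0 [-0.2   1.17  2.34  2.99  1.93 -1.62] 0.0
590 110 -100 [-0.52  1.07  2.34  2.67  1.81 -1.69] 0.0
590 110 -45 [-0.35  1.08  2.37  2.84  1.87 -1.66] 0.0
590 110 0 [-0.2   1.08  2.37  2.99  1.88 -1.62] 0.0
590 250 -100 [-0.52  0.62  2.
[... 391 characters left out ...]
63] 0.0
610 110 0 [-0.19  1.06  2.32  3.01  1.8  -1.6 ] 0.0
610 250 -100 [-0.49  0.62  2.34  2.71  1.41 -1.5 ] 0.0
610 250 -45 [-0.33  0.62  2.36  2.87  1.42 -1.53] 0.0
610 250 0 [-0.19  0.62  2.37  3.01  1.42 -1.55] 0.0
630 80 -100 [-0.46  1.11  2.22  2.73  1.74 -1.64] 0.0
630 80 -45 [-0.31  1.12  2.24  2.89  1.78 -1.62] 0.0
630 80 0 [-0.18  1.12  2.24  3.02  1.79 -1.6 ] 0.0
630 110 -100 [-0.46  1.03  2.24  2.74  1.69 -1.62] 0.0
630 110 -45 [-0.31  1.04  2.27  2.89  1.73 -1.61] 0.0
630 110 0 [-0.18  1.04  2.27  3.02  1.74 -1.59] 0.0
630 250 -100 [-0.46  0.63  2.29  2.73  1.36 -1.48] 0.0
630 250 -45 [-0.31  0.63  2.31  2.89  1.37 -1.52] 0.0
630 250 0 [-0.18  0.63  2.31  3.02  1.37 -1.55] 0.0
```

```bash
cat > wp.py <<'E'
from fk import *
def Rt(y,tilt):
    X=np.array([np.cos(y)*np.cos(tilt),np.sin(y)*np.cos(tilt),-np.sin(tilt)])
    Y=np.cross(X,[0,0,1]);Y/=np.linalg.norm(Y);return np.c_[np.cross(Y,X),Y,X]
def delta(p0,R0,p1,R1): return np.r_[R0.T@(p1-p0),Ro.from_matrix(R0.T@R1).as_rotvec()]
E
python3 - <<'E'
from wp import *
for x,z in ((560,60),(570,80),(560,220),(630,235)):
    q,e=ik(np.array([x,-40,z]),Rt(-.06,.26),[0,.5,1.6,3.1,.6,-1.57]);print(x,z,q.round(2),e.round(3))
q1,e=ik(np.array([560,-40,220]),Rt(-.06,.26),[0,.5,1.6,3.1,.6,-1.57])
q0=np.array(Q[-1][0]);n=8
p0,R0=fk(q0,P)
for k in range(1,n+1):
    q=q0+(q1-q0)*k/n;p,R=fk(q,P);d=delta(p0,R0,p,R)
    print(q.round(2),p.round(),'tip',(p+25*R[:,2]).round(),'d',d[:3].round(0),d[3:].round(2),np.degrees(np.linalg.norm(d[3:])).round(),np.linalg.norm(d[:3]).round());p0,R0=p,R
E
```

```text
560 60 [-0.36  1.04  2.44  2.85  1.63 -1.67] 0.0
570 80 [-0.35  0.96  2.43  2.86  1.54 -1.64] 0.0
560 220 [-0.36  0.46  2.45  2.81  1.09 -1.49] 0.0
630 235 [-0.29  0.46  2.26  2.86  0.9  -1.45] 0.0
[ 0.25  0.33  1.57 -0.02  1.73 -0.87] [341. 162. 275.] tip [330. 158. 253.] d [74. 71. 38.] [-0.27  0.34 -0.12] 26.0 109.0
[ 0.16  0.35  1.7   0.39  1.64 -0.96] [313. 241. 251.] tip [300. 249. 231.] d [51. 68. 23.] [-0.33  0.3  -0.03] 26.0 88.0
[ 0.08  0.37  1.82  0.79  1.54 -1.05] [328. 311. 265.] tip [317. 328. 250.] d [26. 67.  2.] [-0.39  0.23  0.05] 26.0 72.0
[-0.01  0.39  1.95  1.2   1.45 -1.14] [388. 343. 295.] tip [384. 366. 286.] d [  2.  71. -22.] [-0.43  0.15  0.1 ] 27.0 74.0
[-0.1   0.4   2.07  1.6   1.36 -1.23] [475. 318. 317.] tip [481. 342. 314.] d [-21.  78. -45.] [-0.45  0.05  0.14] 27.0 93.0
[-0.19  0.42  2.2   2.    1.27 -1.32] [554. 232. 315.] tip [570. 251. 313.] d [-43.  89. -62.] [-0.46 -0.04  0.16] 28.0 117.0
[-0.27  0.44  2.33  2.41  1.18 -1.4 ] [591. 102. 280.] tip [614. 112. 277.] d [-62. 101. -73.] [-0.46 -0.11  0.16] 29.0 140.0
[-0.36  0.46  2.45  2.81  1.09 -1.49] [560. -40. 220.] tip [584. -41. 214.] d [-78. 113. -77.] [-0.44 -0.17  0.16] 29.0 157.0
```

Call:
step_arm(
  deltas=[
    [15,14,8,-0.054,0.068,-0.024],
    [30,28,15,-0.108,0.136,-0.048],
    [44,43,23,-0.162,0.204,-0.072],
    [59,57,30,-0.216,0.272,-0.096],
    [74,71,38,-0.27,0.34,-0.12],
  ],
)

```text
time: 2.57
tool_pos: [340.8, 163.2, 273.7]
tcp_rot: [-2.81, -0.359, 2.635]
contact_force: [-0.0, -1.0, -0.6]
grip_width: 0.3
```

Call:
step_arm(
  deltas=[
    [10,14,5,-0.066,0.06,-0.006],
    [20,27,9,-0.132,0.12,-0.012],
    [31,41,14,-0.198,0.18,-0.018],
    [41,54,18,-0.264,0.24,-0.024],
    [51,68,23,-0.33,0.3,-0.03],
  ],
)

```text
time: 2.98
tool_pos: [313.5, 243.1, 250.7]
tcp_rot: [-3.131, -0.657, 2.609]
contact_force: [-0.4, 0.1, -0.3]
grip_width: 0.3
```

Call:
step_arm(
  deltas=[
    [5,13,0,-0.078,0.046,0.01],
    [10,27,1,-0.156,0.092,0.02],
    [16,40,1,-0.234,0.138,0.03],
    [21,54,2,-0.312,0.184,0.04],
    [26,67,2,-0.39,0.23,0.05],
  ],
)

```text
time: 3.4
tool_pos: [328.6, 312.0, 264.2]
tcp_rot: [2.769, -0.89, 2.596]
contact_force: [0.4, -0.7, -0.2]
grip_width: 0.3
```

Call:
step_arm(
  deltas=[
    [0,14,-4,-0.086,0.03,0.02],
    [1,28,-9,-0.172,0.06,0.04],
    [1,43,-13,-0.258,0.09,0.06],
    [2,57,-18,-0.344,0.12,0.08],
    [2,71,-22,-0.43,0.15,0.1],
  ],
)

```text
time: 3.82
tool_pos: [388.8, 343.3, 295.0]
tcp_rot: [2.339, -1.069, 2.594]
contact_force: [-0.4, -0.1, -0.5]
grip_width: 0.4
```

```bash
python3 - <<'E'
from wp import *
from plant import bot
o=bot.get_obs();q0=o['joint_positions'];print(q0.round(2),fk(q0,P)[0]-o['tool_pos'],o['contact_force'])
q1,e=ik(np.array([545,-40,220]),Rt(-.06,.26),[0,.5,1.6,3.1,.6,-1.57]);print(q1.round(2),e)
n=4;p0,R0=fk(q0,P)
for k in range(1,n+1):
    q=q0+(q1-q0)*k/n;p,R=fk(q,P);d=delta(p0,R0,p,R)
    print(q.round(2),p.round(),'tip',(p+25*R[:,2]).round(),'d',d[:3].round(0),d[3:].round(2),np.degrees(np.linalg.norm(d[3:])).round(),np.linalg.norm(d[:3]).round());p0,R0=p,R
E
```

```text
[-0.01  0.39  1.96  1.21  1.45 -1.16] [ 1.05480704 -0.31320342 -0.58830699] [-0.39168863 -0.08428798 -0.54116993]
[-0.38  0.45  2.49  2.8   1.12 -1.5 ] 1.4210854715202005e-15
[-0.11  0.4   2.09  1.61  1.37 -1.24] [472. 315. 316.] tip [478. 339. 313.] d [-22.  74. -45.] [-0.45  0.05  0.15] 27.0 89.0
[-0.2   0.42  2.22  2.    1.29 -1.33] [547. 229. 312.] tip [563. 248. 311.] d [-42.  85. -63.] [-0.46 -0.04  0.16] 28.0 114.0
[-0.29  0.44  2.36  2.4   1.2  -1.42] [579. 100. 278.] tip [602. 110. 275.] d [-60.  98. -75.] [-0.45 -0.11  0.16] 28.0 137.0
[-0.38  0.45  2.49  2.8   1.12 -1.5 ] [545. -40. 220.] tip [569. -41. 214.] d [-75. 110. -79.] [-0.44 -0.17  0.16] 29.0 155.0
```

Call:
step_arm(
  deltas=[
    [-4,15,-9,-0.09,0.01,0.03],
    [-9,30,-18,-0.18,0.02,0.06],
    [-13,44,-27,-0.27,0.03,0.09],
    [-18,59,-36,-0.36,0.04,0.12],
    [-22,74,-45,-0.45,0.05,0.15],
  ],
)

```text
time: 4.23
tool_pos: [471.1, 315.3, 315.9]
tcp_rot: [1.984, -1.221, 2.49]
contact_force: [0.6, 0.8, 0.0]
grip_width: 0.6
```

Call:
step_arm(
  deltas=[
    [-8,17,-13,-0.092,-0.008,0.032],
    [-17,34,-25,-0.184,-0.016,0.064],
    [-25,51,-38,-0.276,-0.024,0.096],
    [-34,68,-50,-0.368,-0.032,0.128],
    [-42,85,-63,-0.46,-0.04,0.16],
  ],
)

```text
time: 4.65
tool_pos: [545.4, 228.9, 311.6]
tcp_rot: [1.842, -1.359, 2.158]
contact_force: [0.6, 0.9, -0.3]
grip_width: 0.3
```

Call:
step_arm(
  deltas=[
    [-12,20,-15,-0.09,-0.022,0.032],
    [-24,39,-30,-0.18,-0.044,0.064],
    [-36,59,-45,-0.27,-0.066,0.096],
    [-48,78,-60,-0.36,-0.088,0.128],
    [-60,98,-75,-0.45,-0.11,0.16],
  ],
)

```text
time: 5.07
tool_pos: [576.1, 99.6, 277.0]
tcp_rot: [2.49, -1.441, 1.047]
contact_force: [0.1, -0.5, 0.1]
grip_width: 0.3
```

Call:
step_arm(
  deltas=[
    [-15,22,-16,-0.088,-0.034,0.032],
    [-30,44,-32,-0.176,-0.068,0.064],
    [-45,66,-47,-0.264,-0.102,0.096],
    [-60,88,-63,-0.352,-0.136,0.128],
    [-75,110,-79,-0.44,-0.17,0.16],
  ],
)

```text
time: 5.48
tool_pos: [541.4, -39.8, 219.4]
tcp_rot: [-3.138, -1.312, -0.064]
contact_force: [1.1, 0.7, -0.4]
grip_width: 0.3
```

```bash
python3 - <<'E'
from h import *
o=bot.get_obs();print(o['time'],o['tool_pos'],o['tcp_rot'],o['joint_positions'].round(2))
p=shot('wrist','wrist1')
for q in ['lip','pointer','hood']: print(q,[(np.round(d['rect']).tolist(),round(d['p'],2)) for d in bot.boxes_of(q,p)][:3])
E
```

```text
5.4833 [541.4489068  -39.84978478 219.37569932] [-3.13836769 -1.31220863 -0.06444903] [-0.39  0.46  2.5   2.8   1.14 -1.51]
lip []
pointer [([108.0, 178.0, 55.0, 35.0], 0.69)]
hood [([281.0, 172.0, 426.0, 340.0], 0.69)]
```

View pics/wrist1.png

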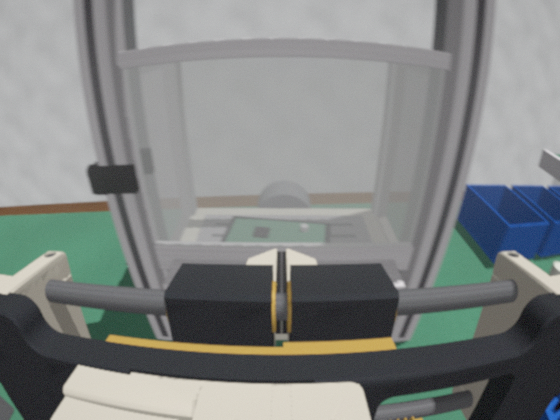

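Wrist view: pointer blade tip at about (138,178). The lip is hidden behind the fingers, so I'll lower the arm in front of the hood.

Call:
step_arm(
  deltas=[
    [-27,0,7,0,0,0],
    [-54,0,14,0,0,0],
    [-81,0,22,0,0,0],
    [-108,0,29,0,0,0],
    [-135,0,36,0,0,0],
  ],
)

```text
time: 6.1
tool_pos: [543.1, -37.7, 79.4]
tcp_rot: [-3.14, -1.317, -0.057]
contact_force: [0.9, 0.3, 0.6]
grip_width: 0.2
```

```bash
python3 - <<'E'
from h import *
p=shot('wrist','wrist2')
o=bot.get_obs();print(o['time'],o['tool_pos'],o['tcp_rot'],o['joint_positions'].round(2))
for q in ['lip','pointer','hood']: print(q,[(np.round(d['rect']).tolist(),round(d['p'],2)) for d in bot.boxes_of(q,p)][:3])
cv2.imwrite('pics/w2.png',cv2.resize(cv2.imread('pics/wrist2.png')[40:320,60:460],None,fx=2,fy=2,interpolation=cv2.INTER_CUBIC))
E
```

```text
6.15 [541.79108657 -37.43867776  70.05758743] [-3.12601143 -1.30239596 -0.06982306] [-0.38  1.03  2.49  2.82  1.67 -1.69]
lip [([286.0, 150.0, 321.0, 18.0], 0.67)]
pointer [([88.0, 17.0, 52.0, 34.0], 0.87)]
hood [([280.0, 129.0, 437.0, 256.0], 0.76)]
```

View pics/w2.png

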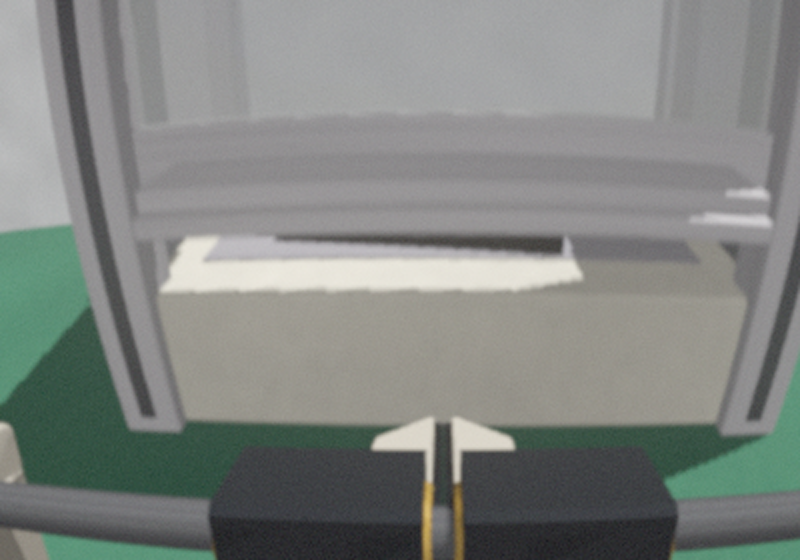

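Crop (×2): lip's lower front edge runs (135,240) to (775,243). Post feet: left (130–183,430), right (720–775,433). Next I'll fit the hood pose, window height and pointer height.

```bash
cat > fit.py <<'E'
from h import *
from scipy.optimize import least_squares
s,t,w1,w2=[load(n) for n in ('side0','top0','wrist1','wrist2')]
S=lambda u,v:(s,180+u/2.2,40+v/2.2); T=lambda u,v:(t,40+u/2.2,40+v/2.2); W=lambda u,v:(w2,60+u/2,40+v/2)
def pts(v):
    x,y,a,w,m,xp,xb=v;c,sn=np.cos(a),np.sin(a)
    H=lambda X,Y,Z:np.array([x+c*X-sn*Y,y+sn*X+c*Y,Z])
    L,Rr=H(-50,110,90+w),H(-50,-110,90+w);U=H(-50,110,98+w);UR=H(-50,-110,98+w);tip=H(xb,119,98+m)
    return [('wL',W(135,240),L),('wR',W(775,243),Rr),('wUL',W(135,213),U),('w post LO',W(130,430),H(xp,160,0)),('LI',W(183,430),H(xp,130,0)),('RI',W(720,433),H(xp,-130,0)),('RO',W(775,433),H(xp,-160,0)),
    ('base',W(185,290),H(-6,130,70)),('baseR',W(747,293),H(-6,-130,70)),
    ('tL',T(437,286),L),('tR',T(629,299),Rr),('sL',S(262,337),L),
    ('ptrw',(w1,138,178),tip),('ptrt',T(430,235),tip),('ptrs',S(279,255),tip)]
f=lambda v:np.concatenate([np.array(proj(p,X))-[a,b] for n,(p,a,b),X in pts(v)])
r=least_squares(f,[685,-45,-.06,10,110,-15,-20],loss='soft_l1')
print(r.x.round(3))
for (n,_,X),e in zip(pts(r.x),f(r.x).reshape(-1,2)): print(n,e.round(1),X.round())
E
python3 fit.py
```

```text
[ 6.79036e+02 -5.11330e+01 -6.70000e-02  2.20670e+01  1.25003e+02
 -1.69990e+01 -2.17040e+01]
wL [ 1.9 -1.2] [637.  62. 112.]
wR [-1.9 -0.6] [ 622. -158.  112.]
wUL [-0.2  1.6] [637.  62. 120.]
w post LO [-0.6 -1.3] [673. 110.   0.]
LI [-0.3  0. ] [671.  80.   0.]
RI [1.4 0.2] [ 653. -180.    0.]
RO [ 0.5 -0.8] [ 651. -210.    0.]
base [-13.3  -0.4] [682.  79.  70.]
baseR [1.1 0. ] [ 664. -180.   70.]
tL [3.5 0.5] [637.  62. 112.]
tR [-0.2  0.9] [ 622. -158.  112.]
sL [-2.1 -0.3] [637.  62. 112.]
ptrw [-0.3 -0.1] [665.  69. 223.]
ptrt [ 1.3 -1.3] [665.  69. 223.]
ptrs [-1.1  1.5] [665.  69. 223.]
```

Fit: window at about 22 mm, so the lip underside is at z≈112 with its front middle near (630,-48). The pointer is at about 125 mm, so the window needs to rise about 103 mm. I'm inserting the closed fingertips under the lip.

Call:
step_arm(
  deltas=[
    [6,1,17,0,0,0],
    [12,2,34,0,0,0],
    [18,3,50,0,0,0],
    [24,4,67,0,0,0],
    [30,5,84,0,0,0],
  ],
)

```text
time: 6.72
tool_pos: [632.7, -48.2, 94.0]
tcp_rot: [3.138, -1.322, -0.052]
contact_force: [-0.6, -0.4, 0.7]
grip_width: 0.3
```

Call:
step_arm(
  deltas=[
    [0,0,0,0,0,0],
    [0,0,0,0,0,0],
  ],
)

```text
time: 6.88
tool_pos: [631.8, -48.1, 93.0]
tcp_rot: [3.136, -1.322, -0.05]
contact_force: [-0.4, 0.5, -0.2]
grip_width: 0.6
```

```bash
python3 - <<'E'
from h import *
p=shot('wrist','wrist3');p['fish']=1
o=bot.get_obs();print(o['time'],o['tool_pos'],o['tcp_rot'],o['contact_force'])
a=cv2.imread('pics/wrist3.png')[60:300,80:480]
c=cv2.imread('pics/side0.png')
q=shot('side','side3');b=q['color'][100:260,270:430,::-1]
cv2.imwrite('pics/w3.png',np.hstack([cv2.resize(a,(450,270)),cv2.resize(b,(270,270),interpolation=cv2.INTER_CUBIC)]))
E
```

```text
6.9333 [630.96144201 -48.07406721  91.56005153] [ 3.13935407 -1.31868776 -0.05359281] [-1.31725899 -0.03213931 -0.48415984]
```

View pics/w3.png

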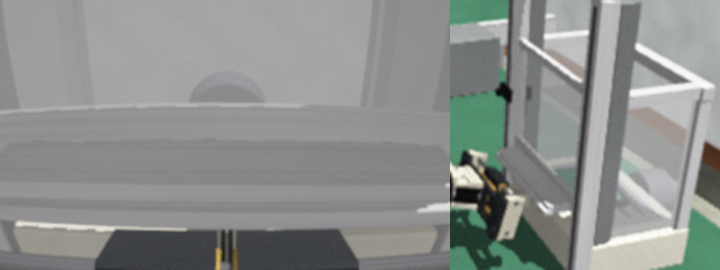

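Fingertips are under the lip with no contact force yet. I'm pushing up slowly.

Call:
step_arm(
  deltas=[
    [5,0,-1.2,0,0,0],
    [10,0,-2.5,0,0,0],
    [14,0,-3.7,0,0,0],
    [19,0,-5,0,0,0],
    [24,0,-6.2,0,0,0],
  ],
)

```text
time: 7.4
tool_pos: [630.5, -48.4, 112.1]
tcp_rot: [-3.138, -1.311, -0.061]
contact_force: [-2.1, -0.4, -3.7]
grip_width: 0.7
```

Call:
step_arm(
  deltas=[
    [6,0,-1.5,0,0,0],
    [12,0,-3,0,0,0],
    [17,0,-4.5,0,0,0],
    [23,0,-6,0,0,0],
    [29,0,-7.5,0,0,0],
  ],
)

```text
time: 7.82
tool_pos: [630.8, -48.4, 142.8]
tcp_rot: [-3.139, -1.313, -0.06]
contact_force: [-4.4, 0.2, -3.7]
grip_width: 0.5
```

```bash
python3 - <<'E'
from h import *
p=shot('wrist','wrist4')
o=bot.get_obs();print(o['time'],o['tool_pos'],o['tcp_rot'],o['contact_force'])
for q in ['lip','pointer']: print(q,[(np.round(d['rect']).tolist(),round(d['p'],2)) for d in bot.boxes_of(q,p)][:3])
E
```

```text
7.8667 [631.32429625 -48.39063412 144.46667838] [-3.14050379 -1.31590769 -0.05747547] [-2.94333555  0.49131679 -1.73775271]
lip [([280.0, 263.0, 430.0, 27.0], 0.9)]
pointer [([23.0, 127.0, 46.0, 53.0], 0.91)]
```

Call:
step_arm(
  deltas=[
    [6,0,-1.5,0,0,0],
    [12,0,-3,0,0,0],
    [17,0,-4.5,0,0,0],
    [23,0,-6,0,0,0],
    [29,0,-7.5,0,0,0],
  ],
)

```text
time: 8.38
tool_pos: [631.4, -48.5, 173.2]
tcp_rot: [-3.14, -1.314, -0.058]
contact_force: [1.4, -0.7, -3.5]
grip_width: 0.5
```

Call:
step_arm(
  deltas=[
    [3,0,-0.8,0,0,0],
    [6,0,-1.5,0,0,0],
    [9,0,-2.3,0,0,0],
    [12,0,-3,0,0,0],
    [12,0,-3,0,0,0],
  ],
)

```text
time: 8.8
tool_pos: [631.5, -48.5, 185.7]
tcp_rot: [-3.14, -1.315, -0.058]
contact_force: [-1.5, 0.3, -0.2]
grip_width: 0.6
```

```bash
python3 - <<'E'
from h import *
p=shot('wrist','wrist5');
o=bot.get_obs();print(o['time'],o['tool_pos'],o['tcp_rot'],o['contact_force'])
for q in ['lip','pointer']: print(q,[(np.round(d['rect']).tolist(),round(d['p'],2)) for d in bot.boxes_of(q,p)][:3])
a=cv2.imread('pics/wrist5.png')[60:300,0:240]
q=shot('side','side5');b=q['color'][80:240,270:430,::-1]
cv2.imwrite('pics/w5.png',np.hstack([cv2.resize(a,(400,400)),cv2.resize(b,(400,400),interpolation=cv2.INTER_CUBIC)]))
E
```

```text
8.85 [631.5695884  -48.51864176 185.65797101] [-3.14027106 -1.31551453 -0.05790243] [-0.91173307 -0.15865215  0.24084908]
lip [([281.0, 264.0, 432.0, 29.0], 0.81)]
pointer [([34.0, 199.0, 63.0, 46.0], 0.68)]
```

View pics/w5.png

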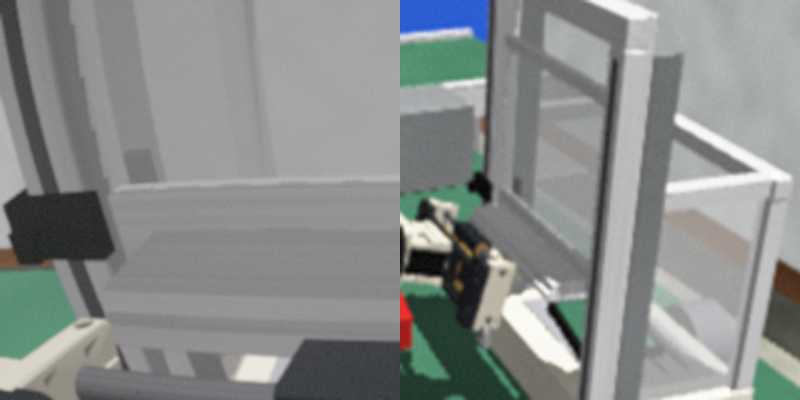

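Near the mark: the pointer clamp is at crop (8–115,190–258). The lip's left front lower corner is at about (103,320), upper step edge at (103,290).

```bash
python3 - <<'E'
from h import *
w=[load(f'wrist{i}') for i in (1,2,4,5)]
o=[(w[0],135,178),(w[1],114,17),(w[2],46,127),(w[3],67,197)]
print('ptr all',tri(o)); print('ptr 1,5',tri([o[0],o[3]]),'4,5',tri(o[2:]),'1,2',tri(o[:2]))
t,s=load('top0'),load('side0')
print('w/ top side',tri(o+[(t,40+430/2.2,40+235/2.2),(s,180+279/2.2,40+255/2.2)]))
# lip corner with known hood pose
x,y,a=679.0,-51.1,-.067
H=lambda X,Y:np.array([x+np.cos(a)*X-np.sin(a)*Y,y+np.sin(a)*X+np.cos(a)*Y])
for (u,v,Y,X) in ((62,252,110,-50),(62,234,110,-50)):
    c,d=ray(w[3],u,v); k=((H(X,Y)-c[:2])@d[:2])/(d[:2]@d[:2]); print('lip z',(c+k*d).round(1),H(X,Y).round(1))
for zz in (98+x_ for x_ in ()): pass
for m in (215,220,225): print(m,proj(w[3],np.r_[H(-22,119),m]))
for z in (192,196,200): print(z,proj(w[3],np.r_[H(-50,110),z]),proj(w[3],np.r_[H(-50,110),z+8]))
E
```

```text
ptr all (array([680.2,  79.5, 215.2]), array([1.4, 1.4, 2.1, 1. ]))
ptr 1,5 (array([676.6,  76.6, 217. ]), array([0.9, 0.9])) 4,5 (array([670.5,  72.8, 218.9]), array([0.7, 0.7])) 1,2 (array([684.4,  80.7, 214.3]), array([0.5, 0.5]))
w/ top side (array([669.3,  73.4, 218.9]), array([2.2, 6.3, 0.6, 1.9, 5.4, 6.4]))
lip z [636.8  61.6 205.5] [636.5  62. ]
lip z [639.3  58.8 214.9] [636.5  62. ]
215 (np.float64(68.6068408888249), np.float64(207.92455856188448))
220 (np.float64(66.03791694127901), np.float64(200.24354446177998))
225 (np.float64(63.492739474660624), np.float64(192.38277414818947))
192 (np.float64(70.2570414241689), np.float64(272.51553032984083)) (np.float64(64.87209685505198), np.float64(260.82075622874777))
196 (np.float64(67.57294007770977), np.float64(266.7482907191986)) (np.float64(62.157743944371305), np.float64(254.73077406574583))
200 (np.float64(64.87209685505198), np.float64(260.82075622874777)) (np.float64(59.43341982312887), np.float64(248.47653727581))
```

Call:
step_arm(
  deltas=[
    [4,0,-1,0,0,0],
    [7,0,-1.8,0,0,0],
    [11,0,-2.8,0,0,0],
    [14,0,-3.6,0,0,0],
    [14,0,-3.6,0,0,0],
  ],
)

```text
time: 9.42
tool_pos: [631.5, -48.5, 200.3]
tcp_rot: [-3.14, -1.315, -0.058]
contact_force: [-1.4, -1.0, -2.2]
grip_width: 0.2
```

```bash
python3 - <<'E'
from h import *
p=shot('wrist','wrist6');
o=bot.get_obs();print(o['time'],o['tool_pos'],o['tcp_rot'],o['contact_force'])
q=shot('side','side6')
a=cv2.imread('pics/wrist6.png')[180:290,0:130]
b=q['color'][125:225,270:370,::-1]
cv2.imwrite('pics/w6.png',np.hstack([cv2.resize(a,(390,330),interpolation=cv2.INTER_CUBIC),cv2.resize(b,(330,330),interpolation=cv2.INTER_CUBIC)]))
E
```

```text
9.4667 [631.57582238 -48.527208   200.23315892] [-3.14060672 -1.31549181 -0.05760485] [-0.01391659  0.11320532 -0.72051033]
```

View pics/w6.png

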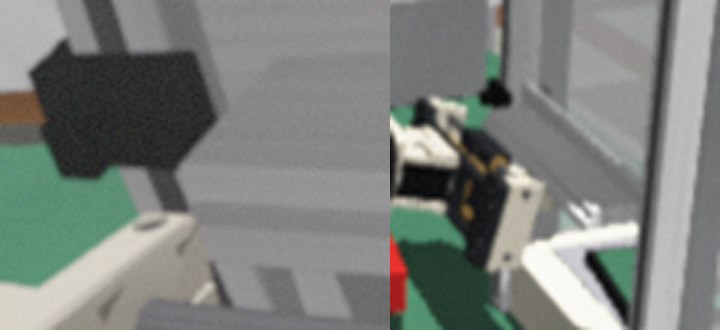

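```bash
python3 - <<'E'
from h import *
w=load('wrist6');x,y,a=679.0,-51.1,-.067
H=lambda X,Y:np.array([x+np.cos(a)*X-np.sin(a)*Y,y+np.sin(a)*X+np.cos(a)*Y])
c,d=ray(w,72.7,218.3)
ex=np.array([np.cos(a),np.sin(a)]);ey=np.array([-np.sin(a),np.cos(a)])
for n,e,v in (('x-22',ex,-22),('x-18',ex,-18),('x-26',ex,-26),('y119',ey,119)):
    k=(v-(c[:2]-[x,y])@e)/(d[:2]@e);X=c+k*d;print(n,((X[:2]-[x,y])@ex).round(1),((X[:2]-[x,y])@ey).round(1),X[2].round(1))
for z in (206,210,214,218): print(z,[np.round(proj(w,np.r_[H(*h),z+dz])) for h,dz in (((-50,110),0),((-50,110),8),((-44,110),16),((-50,90),0))])
print('tri',tri([(w,72.7,218.3),(load('wrist1'),138,178)]))
E
```

```text
x-22 -22.0 118.6 222.6
x-18 -18.0 122.2 220.0
x-26 -26.0 115.0 225.2
y119 -21.5 119.0 222.3
206 [array([ 71., 273.]), array([ 65., 262.]), array([ 65., 242.]), array([100., 276.])]
210 [array([ 68., 268.]), array([ 62., 256.]), array([ 63., 236.]), array([ 98., 270.])]
214 [array([ 65., 262.]), array([ 60., 249.]), array([ 60., 230.]), array([ 95., 264.])]
218 [array([ 62., 256.]), array([ 57., 243.]), array([ 58., 223.]), array([ 93., 258.])]
tri (array([664.5,  68.4, 223.1]), array([0.2, 0.2]))
```

Pointer tip at crop (218,115), giving mark z≈222.5. The lip's mid-thickness is at about 219, so I'll push up another 3.5 mm, hold, then drop away and back out.

Call:
step_arm(
  deltas=[
    [1.5,0,-0.4,0,0,0],
    [3.4,0,-0.9,0,0,0],
    [3.4,0,-0.9,0,0,0],
    [3.4,0,-0.9,0,0,0],
    [3.4,0,-0.9,0,0,0],
  ],
)

```text
time: 9.93
tool_pos: [631.6, -48.5, 203.0]
tcp_rot: [-3.14, -1.314, -0.058]
contact_force: [-0.5, -0.5, -1.7]
grip_width: 0.5
```

Call:
step_arm(
  deltas=[
    [-4,0,1,0,0,0],
    [-10,0,2.5,0,0,0],
    [-17,0,4.5,0,0,0],
    [-17,0,4.5,0,0,0],
  ],
)

```text
time: 10.27
tool_pos: [631.4, -48.5, 183.5]
tcp_rot: [-3.138, -1.312, -0.06]
contact_force: [0.1, -0.4, -0.2]
grip_width: 0.6
```

Call:
step_arm(
  deltas=[
    [-5,0,-18,0,0,0],
    [-10,0,-36,0,0,0],
    [-15,0,-54,0,0,0],
    [-20,0,-72,0,0,0],
    [-20,0,-72,0,0,0],
  ],
)

```text
time: 10.68
tool_pos: [554.4, -43.7, 183.0]
tcp_rot: [-3.134, -1.31, -0.065]
contact_force: [-0.8, 0.7, -1.2]
grip_width: 0.4
```

```bash
python3 - <<'E'
from h import *
p=shot('wrist','wrist7');
o=bot.get_obs();print(o['time'],o['tool_pos'],o['tcp_rot'],o['contact_force'])
a=p['color'][10:310,60:460,::-1]
cv2.imwrite('pics/w7.png',cv2.resize(a,None,fx=2,fy=2,interpolation=cv2.INTER_CUBIC))
E
```

```text
10.7333 [556.08884846 -44.35927171 183.47043729] [-3.13590937 -1.31171822 -0.06295348] [ 0.46412916 -0.43001124 -0.76649909]
```

View pics/w7.png

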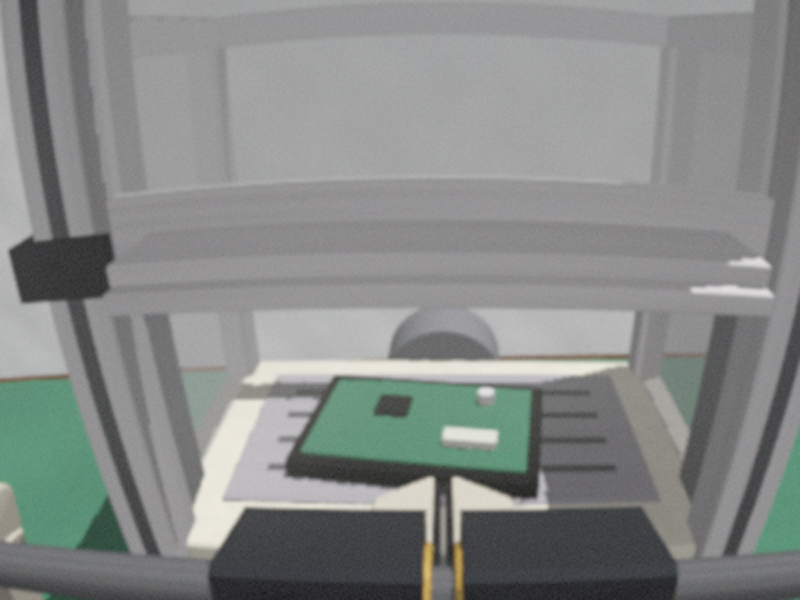

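Window up: the lip's lower left corner is at crop (108,312) and lower right at (773,308). The pointer is level with the lip's left end, at (60–112,265).

```bash
python3 - <<'E'
from h import *
w=load('wrist7');x,y,a=679.0,-51.1,-.067
H=lambda X,Y:np.array([x+np.cos(a)*X-np.sin(a)*Y,y+np.sin(a)*X+np.cos(a)*Y])
C=lambda X:np.round((np.array(proj(w,X))-[60,10])*2)
for z in (208,212,216): print(z,[C(np.r_[H(*h),z+dz]) for h,dz in (((-50,110),0),((-50,-110),0),((-50,0),0),((-50,110),8),((-44,110),16))])
for m in (219,223,227): print(m,C(np.r_[H(-22,119),m]),C(np.r_[H(-22,119),m+12]),C(np.r_[H(-22,130),m-12]))
E
```

```text
208 [array([115., 332.]), array([767., 334.]), array([439., 326.]), array([110., 311.]), array([113., 282.])]
212 [array([112., 321.]), array([770., 323.]), array([439., 314.]), array([107., 300.]), array([110., 271.])]
216 [array([110., 311.]), array([772., 312.]), array([439., 302.]), array([105., 289.]), array([108., 260.])]
219 [121. 274.] [115. 243.] [103. 304.]
223 [119. 264.] [113. 233.] [100. 295.]
227 [117. 254.] [111. 223.] [ 98. 285.]
```

Lip mid-thickness is at about 223.5 and the mark at about 222.5, so it's aligned. Planning the way to the grey box's button at (500,330,61).

```bash
python3 - <<'E'
from wp import *
from plant import bot
q0=bot.get_obs()['joint_positions'];print(q0.round(2))
best=None
for yaw in np.arange(-3.1,3.2,.3):
  for s in ([.6,.4,1.6,0,1.2,q0[5]],):
    R=Ro.from_euler('xyz',[np.pi,0,yaw]).as_matrix()
    q,e=ik(np.array([500,330,170.]),R,s)
    if e<1e-3:
        c=np.abs(q-q0)[5]
        if best is None or c<best[0]: best=(c,q,yaw)
print(best);q1=best[1];n=8;p0,R0=fk(q0,P)
for k in range(1,n+1):
    q=q0+(q1-q0)*k/n;p,R=fk(q,P);d=delta(p0,R0,p,R)
    print(q.round(2),p.round(),'tip',(p+25*R[:,2]).round(),'d',d[:3].round(0),d[3:].round(2),np.degrees(np.linalg.norm(d[3:])).round(),np.linalg.norm(d[:3]).round());p0,R0=p,R
E
```

```text
[-0.38  0.6   2.48  2.81  1.25 -1.55]
(np.float64(0.0910891521644932), array([ 4.55550266e-01,  5.47328015e-01,  1.42797664e+00,  3.70322900e-15,
        1.16628800e+00, -1.45683871e+00]), np.float64(-2.8000000000000003))
[-0.28  0.59  2.35  2.46  1.24 -1.54] [593.  91. 209.] tip [616. 100. 205.] d [  34. -138.   20.] [ 0.42  0.11 -0.19] 27.0 144.0
[-0.17  0.59  2.21  2.11  1.23 -1.53] [576. 217. 224.] tip [594. 234. 220.] d [  31. -121.   27.] [ 0.4   0.09 -0.22] 27.0 127.0
[-0.07  0.58  2.08  1.75  1.22 -1.51] [526. 311. 220.] tip [535. 333. 214.] d [ 26. -99.  31.] [ 0.38  0.06 -0.25] 26.0 107.0
[ 0.04  0.57  1.95  1.4   1.21 -1.5 ] [467. 363. 199.] tip [468. 386. 190.] d [ 18. -74.  30.] [ 0.37  0.02 -0.27] 26.0 81.0
[ 0.14  0.57  1.82  1.05  1.2  -1.49] [424. 376. 170.] tip [419. 396. 156.] d [  5. -49.  21.] [ 0.35 -0.02 -0.29] 26.0 53.0
[ 0.25  0.56  1.69  0.7   1.19 -1.48] [415. 363. 146.] tip [407. 377. 126.] d [-10. -27.   6.] [ 0.33 -0.07 -0.29] 25.0 29.0
[ 0.35  0.55  1.56  0.35  1.18 -1.47] [442. 342. 142.] tip [437. 348. 118.] d [-29. -12. -16.] [ 0.32 -0.12 -0.28] 25.0 35.0
[ 0.46  0.55  1.43  0.    1.17 -1.46] [500. 330. 170.] tip [500. 330. 145.] d [-49.  -7. -42.] [ 0.31 -0.16 -0.25] 25.0 65.0
```

```bash
python3 - <<'E'
from wp import *
from plant import bot
q0=bot.get_obs()['joint_positions']
q1,e=ik(np.array([500,330,150.]),Ro.from_euler('xyz',[np.pi,0,-2.8]).as_matrix(),[.46,.55,1.43,0,1.17,-1.46]);n=8;p0,R0=fk(q0,P)
for k in range(1,n+1):
    m=np.sin(np.pi*k/n)**.7 if k<n else 0
    q=q0+(q1-q0)*k/n+m*np.array([0,-.35,.15,0,0,0]);p,R=fk(q,P);d=delta(p0,R0,p,R)
    print(q.round(2),p.round(),'tip',(p+25*R[:,2]).round(),'d',d[:3].round(0),d[3:].round(2),np.degrees(np.linalg.norm(d[3:])).round(),np.linalg.norm(d[:3]).round());p0,R0=p,R
E
```

```text
[-0.28  0.42  2.43  2.46  1.24 -1.54] [557. 101. 278.] tip [580. 110. 276.] d [  91. -146.  -33.] [ 0.4   0.19 -0.23] 29.0 175.0
[-0.17  0.32  2.34  2.11  1.22 -1.53] [514. 227. 321.] tip [532. 244. 319.] d [  63. -124.    0.] [ 0.39  0.12 -0.25] 27.0 139.0
[-0.07  0.26  2.23  1.75  1.2  -1.51] [449. 314. 327.] tip [460. 337. 323.] d [ 46. -98.  14.] [ 0.37  0.08 -0.27] 26.0 109.0
[ 0.04  0.23  2.11  1.4   1.19 -1.5 ] [390. 358. 306.] tip [394. 381. 296.] d [ 25. -70.  18.] [ 0.35  0.03 -0.28] 26.0 76.0
[ 0.14  0.25  1.98  1.05  1.17 -1.49] [359. 365. 269.] tip [357. 384. 254.] d [ -1. -46.  16.] [ 0.33 -0.01 -0.28] 25.0 49.0
[ 0.25  0.3   1.83  0.7   1.15 -1.48] [367. 349. 230.] tip [363. 363. 209.] d [-29. -30.  11.] [ 0.32 -0.04 -0.27] 24.0 43.0
[ 0.35  0.39  1.66  0.35  1.14 -1.47] [415. 331. 196.] tip [412. 338. 172.] d [-57. -22.   9.] [ 0.31 -0.07 -0.26] 24.0 62.0
[ 0.46  0.57  1.45 -0.    1.12 -1.46] [500. 330. 150.] tip [500. 330. 125.] d [-88. -20.  33.] [ 0.31 -0.06 -0.25] 23.0 96.0
```

Good clearance. First four legs.

Call:
step_arm(
  deltas=[
    [18,-29,-7,0.08,0.038,-0.046],
    [36,-58,-13,0.16,0.076,-0.092],
    [55,-88,-20,0.24,0.114,-0.138],
    [73,-117,-26,0.32,0.152,-0.184],
    [91,-146,-33,0.4,0.19,-0.23],
  ],
)

```text
time: 11.15
tool_pos: [557.1, 103.2, 281.7]
tcp_rot: [2.109, -1.384, 1.407]
contact_force: [0.3, 0.1, -0.5]
grip_width: 0.8
```

Call:
step_arm(
  deltas=[
    [13,-25,0,0.078,0.024,-0.05],
    [25,-50,0,0.156,0.048,-0.1],
    [38,-74,0,0.234,0.072,-0.15],
    [50,-99,0,0.312,0.096,-0.2],
    [63,-124,0,0.39,0.12,-0.25],
  ],
)

```text
time: 11.57
tool_pos: [513.7, 228.1, 323.7]
tcp_rot: [1.795, -1.184, 2.137]
contact_force: [0.2, -0.1, 0.6]
grip_width: 0.1
```

Call:
step_arm(
  deltas=[
    [9,-20,3,0.074,0.016,-0.054],
    [18,-39,6,0.148,0.032,-0.108],
    [28,-59,8,0.222,0.048,-0.162],
    [37,-78,11,0.296,0.064,-0.216],
    [46,-98,14,0.37,0.08,-0.27],
  ],
)

```text
time: 11.98
tool_pos: [448.9, 315.4, 329.4]
tcp_rot: [1.895, -0.944, 2.445]
contact_force: [1.2, 0.3, -0.1]
grip_width: 0.4
```

Call:
step_arm(
  deltas=[
    [5,-14,4,0.07,0.006,-0.056],
    [10,-28,7,0.14,0.012,-0.112],
    [15,-42,11,0.21,0.018,-0.168],
    [20,-56,14,0.28,0.024,-0.224],
    [25,-70,18,0.35,0.03,-0.28],
  ],
)

```text
time: 12.4
tool_pos: [389.7, 358.2, 307.4]
tcp_rot: [2.093, -0.701, 2.653]
contact_force: [-0.4, 0.1, -0.2]
grip_width: 0.3
```

Call:
step_arm(
  deltas=[
    [0,-9,3,0.066,-0.002,-0.056],
    [0,-18,6,0.132,-0.004,-0.112],
    [-1,-28,10,0.198,-0.006,-0.168],
    [-1,-37,13,0.264,-0.008,-0.224],
    [-1,-46,16,0.33,-0.01,-0.28],
  ],
)

```text
time: 12.82
tool_pos: [359.2, 364.4, 270.2]
tcp_rot: [2.32, -0.47, 2.841]
contact_force: [-0.4, 0.6, 0.8]
grip_width: 0.3
```

```bash
python3 - <<'E'
from wp import *
from plant import bot
o=bot.get_obs();q0=o['joint_positions'];print(q0.round(2),o['tool_pos'])
q1,e=ik(np.array([500,330,150.]),Ro.from_euler('xyz',[np.pi,0,-2.8]).as_matrix(),[.46,.55,1.43,0,1.17,-1.46]);n=3;p0,R0=fk(q0,P)
for k in range(1,n+1):
    m=0
    q=q0+(q1-q0)*k/n;p,R=fk(q,P);d=delta(p0,R0,p,R)
    print(q.round(2),p.round(),'tip',(p+25*R[:,2]).round(),'d',d[:3].round(0),d[3:].round(2),np.degrees(np.linalg.norm(d[3:])).round(),np.linalg.norm(d[:3]).round());p0,R0=p,R
E
```

```text
[ 0.14  0.24  1.97  1.04  1.16 -1.48] [359.17528879 364.40890025 270.24508748]
[ 0.25  0.35  1.8   0.7   1.15 -1.48] [380. 352. 213.] tip [375. 365. 193.] d [-46. -34.  23.] [ 0.33 -0.02 -0.25] 24.0 61.0
[ 0.35  0.46  1.63  0.35  1.14 -1.47] [428. 335. 171.] tip [424. 342. 147.] d [-60. -24.  16.] [ 0.32 -0.06 -0.26] 24.0 66.0
[ 0.46  0.57  1.45 -0.    1.12 -1.46] [500. 330. 150.] tip [500. 330. 125.] d [-73. -15.   7.] [ 0.3  -0.1  -0.25] 23.0 75.0
```

Call:
step_arm(
  deltas=[
    [-6,-6,2,0.064,-0.008,-0.054],
    [-12,-12,4,0.128,-0.016,-0.108],
    [-17,-18,7,0.192,-0.024,-0.162],
    [-23,-24,9,0.256,-0.032,-0.216],
    [-29,-30,11,0.32,-0.04,-0.27],
  ],
)

```text
time: 13.23
tool_pos: [367.7, 349.1, 230.9]
tcp_rot: [2.571, -0.266, 3.035]
contact_force: [0.0, -0.2, -0.3]
grip_width: 0.6
```

Call:
step_arm(
  deltas=[
    [-11,-4,2,0.062,-0.014,-0.052],
    [-23,-9,4,0.124,-0.028,-0.104],
    [-34,-13,5,0.186,-0.042,-0.156],
    [-46,-18,7,0.248,-0.056,-0.208],
    [-57,-22,9,0.31,-0.07,-0.26],
  ],
)

```text
time: 13.65
tool_pos: [416.2, 330.3, 197.0]
tcp_rot: [2.845, -0.093, -3.04]
contact_force: [-0.0, -0.2, -1.0]
grip_width: 0.7
```

Call:
step_arm(
  deltas=[
    [-18,-4,7,0.062,-0.012,-0.05],
    [-35,-8,13,0.124,-0.024,-0.1],
    [-53,-12,20,0.186,-0.036,-0.15],
    [-70,-16,26,0.248,-0.048,-0.2],
    [-88,-20,33,0.31,-0.06,-0.25],
  ],
)

```text
time: 14.07
tool_pos: [500.7, 329.9, 151.2]
tcp_rot: [-3.138, 0.003, -2.801]
contact_force: [-0.8, -0.4, -0.7]
grip_width: 0.5
```

```bash
python3 - <<'E'
from h import *
p=shot('wrist','wrist8');p['fish']=1
o=bot.get_obs();print(o['time'],o['tool_pos'],o['tcp_rot'])
for q in ['switch_box','start_top']: print(q,[(np.round(d['rect']).tolist(),round(d['p'],2)) for d in bot.boxes_of(q,p)][:4])
print('pred btn',proj(p,np.array([500,330,61])))
cv2.imwrite('pics/w8.png',p['color'][:,:,::-1])
E
```

```text
14.1167 [502.03008005 330.43538293 149.1549019 ] [-3.13407738e+00  3.11251618e-03 -2.79792512e+00]
switch_box [([285.0, 199.0, 148.0, 126.0], 0.95), ([105.0, 204.0, 119.0, 134.0], 0.7), ([450.0, 232.0, 121.0, 115.0], 0.62)]
start_top [([468.0, 248.0, 39.0, 42.0], 0.94), ([283.0, 225.0, 55.0, 48.0], 0.9), ([75.0, 214.0, 37.0, 44.0], 0.84)]
pred btn (np.float64(283.26536789156745), np.float64(226.13591684594402))
```

View pics/w8.png

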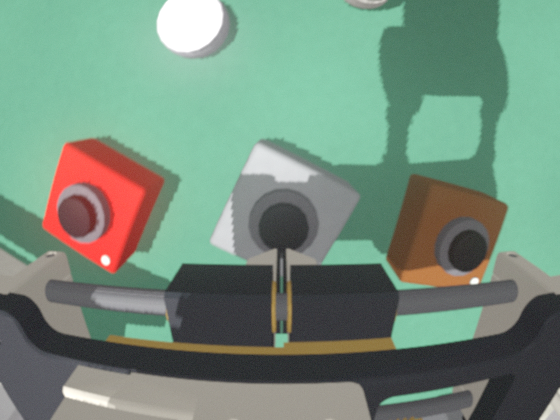

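Grey button at (283,225) under the fingertips, where I predicted it (283,226). Red is at (75,214) and brown at (468,248). Descending.

Call:
step_arm(
  deltas=[
    [2,0,14,0,0,0],
    [2,0,28,0,0,0],
    [2,0,42,0,0,0],
    [2,0,54,0,0,0],
    [2,0,54,0,0,0],
  ],
)

```text
time: 14.63
tool_pos: [495.8, 327.7, 95.7]
tcp_rot: [-3.142, -0.003, -2.806]
contact_force: [0.0, -0.8, 1.9]
grip_width: 0.3
```

Call:
step_arm(
  deltas=[
    [0,0,2,0,0,0],
    [0,0,4,0,0,0],
    [0,0,6,0,0,0],
    [0,0,8,0,0,0],
    [0,0,8,0,0,0],
  ],
)

```text
time: 15.05
tool_pos: [497.2, 328.2, 91.1]
tcp_rot: [-3.14, 0.001, -2.804]
contact_force: [-3.9, -2.2, 12.3]
grip_width: 0.7
```

Call:
step_arm(
  deltas=[
    [0,0,2,0,0,0],
    [0,0,3,0,0,0],
    [0,0,4,0,0,0],
    [0,0,4,0,0,0],
    [0,0,4,0,0,0],
  ],
)

```text
time: 15.47
tool_pos: [497.3, 328.3, 90.5]
tcp_rot: [-3.14, 0.003, -2.804]
contact_force: [-12.1, -6.5, 36.1]
grip_width: 0.4
```

```bash
python3 -c "
from h import *
shot('wrist','wrist9');shot('side','side9');print(bot.get_obs()['contact_force'])"
```

```text
[-12.44942121  -7.03330877  36.90006849]
```

Call:
step_arm(
  deltas=[
    [0,0,-4,0,0,0],
    [0,0,-7,0,0,0],
    [0,0,-9,0,0,0],
    [0,0,-11,0,0,0],
    [0,0,-11,0,0,0],
  ],
)

```text
time: 15.98
tool_pos: [497.3, 328.3, 96.2]
tcp_rot: [-3.14, 0.001, -2.804]
contact_force: [0.4, 0.0, 1.7]
grip_width: 0.7
```

Call:
step_arm(
  deltas=[
    [0,0,-3,0,0,0],
    [0,0,-6,0,0,0],
    [0,0,-9,0,0,0],
    [0,0,-12,0,0,0],
    [0,0,-12,0,0,0],
  ],
)

```text
time: 16.4
tool_pos: [497.3, 328.2, 108.5]
tcp_rot: [-3.14, 0.0, -2.804]
contact_force: [-0.1, -0.7, 0.6]
grip_width: 0.3
```

```bash
python3 - <<'E'
from h import *
shot('wrist','wrist10');shot('side','side10');print(bot.get_obs()['tool_pos'],bot.get_obs()['contact_force'])
L=lambda n:cv2.imread(f'pics/{n}.png')
f=lambda n:cv2.resize(L(n)[140:290,210:360],(390,390),interpolation=cv2.INTER_CUBIC)
g=lambda n:cv2.resize(L(n)[150:220,200:270],(200,200),interpolation=cv2.INTER_CUBIC)
cv2.imwrite('pics/cmp.png',np.vstack([np.hstack([f('wrist9'),f('wrist10')]),np.hstack([g('side9'),g('side10'),g('side0'),np.zeros((200,180,3),np.uint8)])]))
E
```

```text
[497.01289645 328.09729611 108.01014369] [-0.21036625 -0.2983353   0.14740045]
```

View pics/cmp.png

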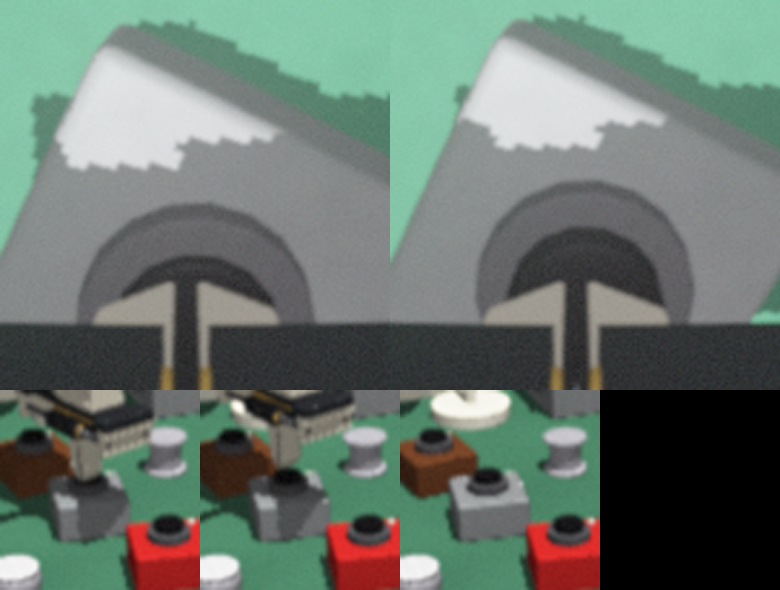

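```bash
python3 -c "
from h import *
print(bot.tip_reach,bot.get_obs()['tool_pos'])
for n,pts in (('wrist10',((497.3,328.3,83),)),): print(proj(load(n),np.array(pts[0])),proj(load(n),np.array([497.3,328.3,70])))
p=bot.capture('wrist');print([(np.round(d['rect'],1).tolist(),round(d['p'],2)) for d in bot.boxes_of('start_top',p)][:3])
print([proj(dict(p,fish=1),np.array([500,330,z])) for z in (60,65,70)])
"
```

```text
25.0 [497.01289645 328.09729611 108.01014369]
(np.float64(283.00293986114843), np.float64(267.18443786912997)) (np.float64(282.9096096702136), np.float64(257.15476994233666))
[([43.6, 235.2, 40.4, 41.7], 0.98), ([285.8, 242.3, 61.8, 28.3], 0.7), ([485.9, 267.3, 24.0, 24.2], 0.68)]
[(np.float64(284.0648049506159), np.float64(255.74227180907428)), (np.float64(284.124672493926), np.float64(259.2172084644892)), (np.float64(284.18722680294854), np.float64(262.8586312505754))]
```

Call:
step_arm(
  deltas=[
    [-2,0,4,0,0,0],
    [-2,0,8,0,0,0],
    [-2,0,8,0,0,0],
  ],
)

```text
time: 16.85
tool_pos: [498.4, 328.4, 98.7]
tcp_rot: [-3.14, -0.002, -2.804]
contact_force: [-0.3, 0.3, -0.3]
grip_width: 0.7
```

Call:
step_arm(
  deltas=[
    [0,0,2,0,0,0],
    [0,0,2,0,0,0],
    [0,0,2,0,0,0],
  ],
)

```text
time: 17.1
tool_pos: [498.8, 328.7, 97.8]
tcp_rot: [-3.14, -0.001, -2.804]
contact_force: [0.1, -0.2, 0.0]
grip_width: -0.1
```

Call:
step_arm(
  deltas=[
    [0,0,2,0,0,0],
    [0,0,2,0,0,0],
    [0,0,2,0,0,0],
  ],
)

```text
time: 17.35
tool_pos: [499.0, 328.8, 96.1]
tcp_rot: [-3.14, 0.0, -2.804]
contact_force: [-0.6, -0.2, 1.2]
grip_width: 0.4
```

Call:
step_arm(
  deltas=[
    [0,0,2,0,0,0],
    [0,0,2,0,0,0],
    [0,0,2,0,0,0],
  ],
)

```text
time: 17.6
tool_pos: [499.0, 328.8, 94.1]
tcp_rot: [-3.14, 0.0, -2.804]
contact_force: [-0.0, -0.5, 2.5]
grip_width: 0.5
```

Call:
step_arm(
  deltas=[
    [0,0,2,0,0,0],
    [0,0,2,0,0,0],
    [0,0,2,0,0,0],
  ],
)

```text
time: 17.85
tool_pos: [499.0, 328.8, 92.0]
tcp_rot: [-3.14, 0.0, -2.804]
contact_force: [0.6, 0.4, 3.3]
grip_width: 0.5
```

Call:
step_arm(
  deltas=[
    [0,0,2,0,0,0],
    [0,0,2,0,0,0],
    [0,0,2,0,0,0],
  ],
)

```text
time: 18.1
tool_pos: [499.1, 328.8, 91.1]
tcp_rot: [-3.14, 0.001, -2.804]
contact_force: [-1.9, -1.2, 11.2]
grip_width: 0.6
```

The force profile matches the button's description. Contact is at TCP z≈97.5, force rises to about 3.5–4 N, and the hard stop is at about 91.3, so the travel is the full 6 mm. Lifting off.

Call:
step_arm(
  deltas=[
    [0,0,-5,0,0,0],
    [0,0,-12,0,0,0],
    [0,0,-30,0,0,0],
    [0,0,-60,0,0,0],
    [0,0,-95,0,0,0],
  ],
)

```text
time: 18.52
tool_pos: [497.5, 328.1, 183.9]
tcp_rot: [-3.139, -0.006, -2.804]
contact_force: [1.3, 0.9, -0.9]
grip_width: 0.4
```

Call:
step_arm(
  deltas=[
    [0,0,0,0,0,0],
    [0,0,0,0,0,0],
    [0,0,0,0,0,0],
    [0,0,0,0,0,0],
    [0,0,0,0,0,0],
  ],
)

```text
time: 18.93
tool_pos: [498.2, 328.5, 183.4]
tcp_rot: [-3.14, -0.004, -2.804]
contact_force: [0.7, 0.3, 0.1]
grip_width: 0.2
```

```bash
python3 - <<'E'
from h import *
print(bot.get_obs()['tool_pos'],bot.get_obs()['contact_force'])
t=shot('top','top11');s=shot('side','side11')
a=t['color'][40:310,40:400,::-1];b=s['color'][40:300,180:460,::-1]
cv2.imwrite('pics/fin.png',np.hstack([cv2.resize(a,(400,300)),cv2.resize(b,(400,371),interpolation=cv2.INTER_CUBIC)[:300]]))
E
```

```text
[498.17245    328.49053281 183.37202909] [0.67377471 0.29098296 0.05897493]
```

View pics/fin.png

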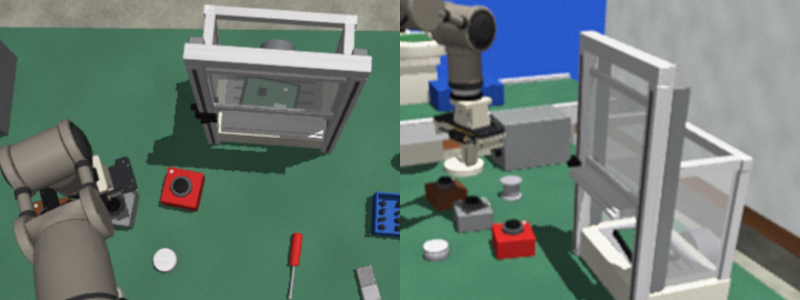

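The window is up with the pointer at the lip's end, and the bystanders in view haven't moved. The button is up and the arm is clear, so I'm handing in.

```bash
python3 -c "
from plant import bot
print(bot.close_job())"
```

```text
the job is handed in; nothing more can be done
None
```

I pushed the hood window up from below with closed fingertips, from about 22 mm to about 125 mm. I then pressed the grey box's start button fully and released it, and handed the job in at about 19 s; no verdict was reported.

- **Window:** after I backed away, the wrist picture put the lip's mid-thickness at about z = 223.5 mm. The pointer was at about 222.5 mm, well inside the 9 mm limit. I took no such measurement after the button press, but the final side and top pictures still show the two level.
- **Button:** I pressed it twice. The first press reached 36–37 N at the wrist, close to the 40 N limit that applies to the arm and gripper body. The second press was in small steps: contact at about z = 97.5 mm, force rising to 3–4 N, and the stop at about 91.3 mm. That matches the full 6 mm of travel. A wrist picture after the first press showed the button back up, and after the second the arm read no force.
- **Disagreement:** contact with the button came about 10 mm higher than my first two-view estimate of its top (61 mm). I did not resolve why, but the force profile and the pictures agreed that the button moved.
- **Bystanders:** the board, spool, tin and screwdriver looked unmoved. The jar, flux, brush and cup were hidden or outside the last crops, so I did not check them.

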